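# Third hand at the tray jig: press a rail against the sprung stop

## Robot

A 6-joint arm with a two-finger parallel gripper is mounted at the origin on the work surface. World frame = base frame: x ahead of the robot, y to its left, z up, the work surface at z = 0. Lengths are in m, angles in degrees, forces in N, time in s.
With the tool pointing down it reaches from about 0.375 to 0.9 m from the base axis. Payload 3.1 kg.
Tool frame: the origin (TCP) lies on the centre line of the jaws, within the pads' length; the fingertips stand 8 mm ahead of it and the grasp point (between the pads) lies 11 mm behind it (bot.tip_extent is the distance from the TCP to the fingertips, in m); z points along the fingers, y is the line along which they close (so a half turn about z gives the same grasp; the last joint's range is limited). The gripper opens to 87 mm and grips with 3 to 60 N. Pads are 19 mm wide; open, the fingers measure 117 mm over their backs; the gripper's body (75 mm by 190 mm) begins 51 mm behind the grasp point.
Start: joints at [53.256, 30.224, 82.088, -0, 67.689, -10.227], TCP at [0.279, 0.559, 0.231] pointing down, gripper open.
Joint ranges: [-176.69, 176.69], [-43.24, 126.21], [12.49, 139.97], [-82, 262], [0, 151.66], [-163.58, 163.58]. Speed limits (degrees/s): [159.86, 159.86, 180, 180, 180, 180].

## Interface

Orientations are given as a 3x3 rotation matrix whose columns are the frame's x, y, z axes.
In Python, from rig import bot, vision, workorder gives the robot as it stands.
- The arm moves only by the shell command python3 -m handwheel 'ROWS'. ROWS is JSON, a list of rows, each an object with "delta_rot": the turn, a rotation vector about the tool's x, y, z in rad, a list of three; "xyz": the shift along the tool's x, y, z in mm, a list of three; "hand": the closure, from -1 (fully open) to 1 (shut). A call has exactly 5 rows; each row is the pose to reach, as a shift and turn from the pose commanded when the call began, along the tool's axes at that moment; what a row does not reach only later rows make up. A row lasts 1/8 s, in which the tool goes at most 62.5 mm and 10.7 degrees, less where a joint would pass 70% of its speed; a pose out of reach is approached as far as the arm can. A call with a gripper value outside its range is refused whole. The fingers move at their own pace and stop on an object; the grip force is fixed at half the most. Time passes only in rows, so rows that repeat a pose let the fingers close, or fill a call up. It gives the time, the measured TCP pose, the force, the opening and the grip force at its end, in the units of the state.
- bot.read_state(): the state, without advancing time (a new reading comes with each control period).
- vision.capture(name): name is "side" or "top"; returns the picture (480x640x3 uint8, red, green, blue); there is no depth.
- vision.camera_model(name): a dict with "camera_matrix" (3x3 intrinsics, pixels), "dist_coeffs" ([k1, k2, p1, p2, k3] as OpenCV has them; the pictures are not rectified), "camera_from_world" (4x4, takes a point from world to camera coordinates). Camera axes: x right, y up, looking along -z (the intrinsics and any distortion apply to the point x, -y, -z); pixel columns grow to the right and rows downward; lengths in m; the calibration is good to about 2 mm. A picture is of the moment at which its call begins. camera_model takes no time and is no camera call.
- workorder.hand_in(): hands the job in; it is judged then, once.
The state is a dict: "time_s": time; "joint_positions": joint angles; "qvel": joint speeds; "tau": joint torques, N m; "position": TCP position; "tcp_rot": TCP orientation; "force": force on the tool from outside, world axes, zero at the start; "moment": the same for the moment, N m; "opening": opening from 0.0 (shut) to 1.0 (fully open); "grasp_force": force on a finger pad.
Only numpy, scipy, OpenCV 4.12 (cv2) and the standard library are available. Lean on these libraries where they do the work, as an engineer would, in place of code of your own. Each camera call takes 0.05 s, during which the arm holds its last target. There are 200 camera calls.

## Task

Clear the wooden offcut out of the jig into the orange scrap bin. Then lay the pale wooden tray rail flat on the jig's bed, lengthwise with its end between the two low guide cheeks, and push it end-on against the sprung stop until the black pointer sits inside the green band; finish there, still holding the rail square and steady in the green so that someone can drive the screws, without ever ramming the stop to the end of its travel. Leave the red rails, the jar and the spatula where they are.

Things in the scene. Friction and masses are not known exactly. Their poses are not given: they have to be found in the camera images.
- rail: Pale wooden tray rail, 160 x 28 x 36 mm (length x width x height), 110 g nominal, lying on the bench, dark groove line along its top, both ends alike. Origin: centre of its underside; x along its length, y across its width, z up.
- offcut: Mid-brown wooden offcut, 50 x 28 x 36 mm, 40 g, lying on the jig's bed in the place where the rail must go, just in front of the cheeks. Origin: centre of its underside; x along its 50 mm, z up.
- bin: Orange open scrap bin, 130 x 130 mm outside, 60 mm high, walls 4 mm, fixed to the bench. Origin: centre of its underside.
- jig: Screw-driving jig fixed to the bench. x: pressing direction, level, roughly away from the robot; y to the left; z up. Origin: at bench height on the centre line, under the sprung stop's front face at rest. Plywood bed 100 mm wide, top 10 mm above the bench, x = -190 to +130 mm. Blue housing behind the stop, 55 mm high.
- cheeks (a point): Middle of the mouth between the two aluminium guide cheeks, at bed height: 30 mm in front of the stop's rest face, on the centre line. Cheeks run 90 mm from here along the jig's +x, 40 mm apart inside, 12 mm thick, tops 10 mm above the bed (20 mm above the bench).
- green (a point): Centre of the green band, top of the white scale block to the left of the stop. The block covers x = 5 to 90, y = 52 to 88 mm of the jig, 44 mm high above the bench; the band is 16 mm long along the jig's x, red follows it. The black pointer slides over it with the stop.
- stop: Sprung stop, black rubber pad 36 mm wide, 12 to 46 mm above the bench, on a sliding carriage; the pad's front face is at x = 0 of this frame, axes as the jig's. At rest its origin is the jig's; pushed, it slides along the jig's +x, 42 mm at most. Spring: 3.2 N to start, then 0.4 N per mm; springs back. Pointer in the green from 12 to 28 mm (8 to 14.4 N); middle 20 mm.
- rail_red1: Bystander: rail of the same size and shape as the pale one but painted red. Origin: centre of its underside, x along its length. Must not be disturbed (25 mm).
- rail_red2: Bystander: rail of the same size and shape as the pale one but painted red. Origin: centre of its underside, x along its length. Must not be disturbed (25 mm).
- jar: Bystander: jar with a yellow cap, 64 mm across, 85 mm high. Origin: centre of its underside. Must not be disturbed (25 mm).
- spatula: Bystander: spatula lying on the bench, roughly along y. Must not be disturbed (25 mm).

How it is judged:
By the outcome, as a careful person would: the job done as asked, in the order asked, and still so for the second after the job is handed in, while the arm keeps its last pose, push and grip.
It also fails if it takes over 56 s, if anything falls off the work surface, if the arm or the gripper's body presses on something with over 40 N, if the wrist force passes 120 N, or if a joint passes its speed limit or range.

## Working session

There is one attempt and no reset: what is moved stays moved. The work goes in short steps, Python scripts to look and compute and a shell command to move; the robot and the scene stay as the last step left them, time stands still between calls to the robot, and variables do not carry over. Pictures are saved under pics/ and viewed, at most 10 in all, crops included, and the job is handed in when it is done.

```bash
ls; mkdir -p pics
python3 - <<'E'
from rig import bot, vision
import cv2
for n in("side","top"):
    im=vision.capture(n); cv2.imwrite(f"pics/{n}0.png",im[:,:,::-1])
    print(n,vision.camera_model(n))
print(bot.read_state(), bot.tip_extent)
E
```

```text
pics
side {'camera_matrix': array([[515.3849153 ,   0.        , 320.94422012],
       [  0.        , 515.3849153 , 239.07668974],
       [  0.        ,   0.        ,   1.        ]]), 'dist_coeffs': array([-0.11406952,  0.        ,  0.        ,  0.        ,  0.        ]), 'camera_from_world': array([[ 0.96712132, -0.25374329, -0.01704986, -0.57529721],
       [ 0.16289805,  0.56659808,  0.80773191, -0.13703911],
       [-0.19529614, -0.78395214,  0.58930337, -1.10172901],
       [ 0.        ,  0.        ,  0.        ,  1.        ]])}
top {'camera_matrix': array([[480.34233504,   0.        , 322.48870474],
       [  0.        , 480.34233504, 238.81347616],
       [  0.        ,   0.        ,   1.        ]]), 'dist_coeffs': array([0.01248072, 0.        , 0.        , 0.        , 0.        ]), 'camera_from_world': array([[ 0.00422929, -0.99937958,  0.03496527, -0.0236994 ],
       [ 0.99219867,  0.00855034,  0.12437323, -0.59968038],
       [-0.12459503,  0.03416648,  0.99161925, -0.9896716 ],
       [ 0.        ,  0.        ,  0.        ,  1.        ]])}
{'time_s': 0.1, 'joint_positions': array([ 5.32581747e+01,  3.02751897e+01,  8.21503069e+01,  5.73311685e-04,
        6.76883897e+01, -1.02258946e+01]), 'qvel': array([ 0.02917791, -0.12154966, -0.13382674,  0.06270016,  0.04340766,
        0.11338996]), 'tau': array([ 2.59441840e-04, -4.40982842e+01, -1.77152646e+01,  6.36080280e-02,
        5.33495634e-02, -3.53501889e-05]), 'position': array([0.2785909 , 0.55874759, 0.22964584]), 'tcp_rot': array([[-8.94808348e-01,  4.46448865e-01, -1.19647462e-03],
       [ 4.46450321e-01,  8.94807013e-01, -1.58727621e-03],
       [ 3.61976221e-04, -1.95447448e-03, -9.99998024e-01]]), 'force': array([-0.01107017,  0.10119104, -0.12556085]), 'moment': array([-0.00098947,  0.02188665,  0.04653671]), 'grasp_force': 0.0, 'opening': 0.9970135982739072} 0.008
```

View pics/side0.png

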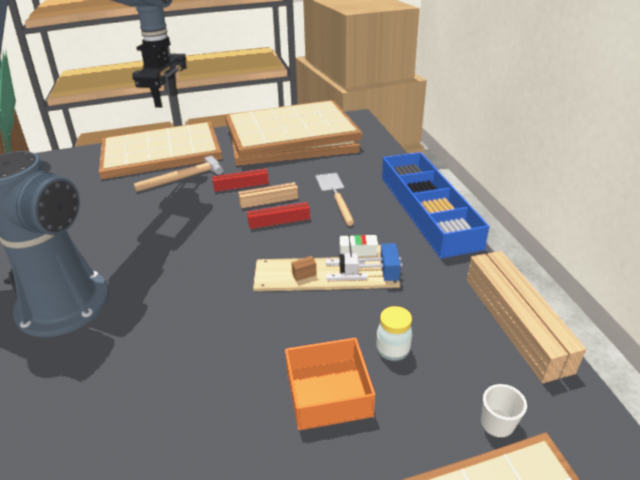

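View pics/top0.png

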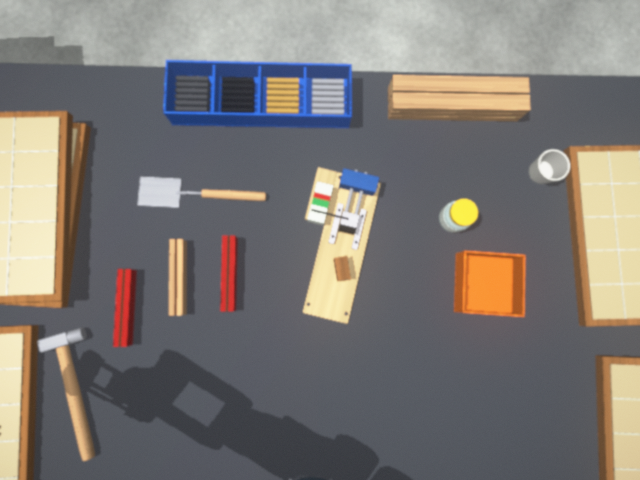

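The side view shows the scene from the right. In the top view, the pale rail is at (177,277) between the reds at (124,307) and (229,273). The offcut is at (344,268) and the jig's bed runs from (325,317) up to about (350,172). The bin is at (490,284), the jar at (462,213) and the spatula at (200,193).

```bash
cat > h.py <<'E'
import numpy as np, cv2
from rig import bot, vision
F=np.diag([1.,-1,-1])
def cam(n):
    m=vision.camera_model(n); T=m["camera_from_world"]
    R=F@T[:3,:3]; t=F@T[:3,3]
    return m["camera_matrix"],m["dist_coeffs"],R,t
def ray(n,uv):
    K,D,R,t=cam(n); uv=np.asarray(uv,float).reshape(-1,1,2)
    p=cv2.undistortPoints(uv,K,D)[:,0]
    return -R.T@t,(np.c_[p,np.ones(len(p))]@R)
def plane(n,uv,z):
    c,d=ray(n,uv); return (c+d*((z-c[2])/d[:,2])[:,None])[:,:2]
def proj(n,P):
    K,D,R,t=cam(n); return cv2.projectPoints(np.asarray(P,float).reshape(-1,1,3),cv2.Rodrigues(R)[0],t,K,D)[0][:,0]
def rot(a): a=np.radians(a); return np.array([[np.cos(a),-np.sin(a)],[np.sin(a),np.cos(a)]])
E
python3 - <<'E'
from h import *
im=cv2.imread("pics/top0.png"); hsv=cv2.cvtColor(im,cv2.COLOR_BGR2HSV)
for u,v in[(173,277),(177,277),(182,277),(325,290),(344,268),(340,275),(335,230),(490,284),(124,307),(100,277),(347,228)]: print((u,v),hsv[v,u],end=' ')
a=cv2.resize(im[160:330,295:390],None,fx=3.4,fy=3.4,interpolation=cv2.INTER_CUBIC)
b=cv2.resize(im[225:355,105:245],None,fx=3,fy=3,interpolation=cv2.INTER_CUBIC)
o=np.zeros((578,760,3),np.uint8); o[:a.shape[0],:a.shape[1]]=a; o[:b.shape[0],330:330+b.shape[1]]=b
cv2.imwrite("pics/crop1.png",o)
print(ray("top",[[320,240]])[0],ray("side",[[320,240]])[0])
E
```

```text
(173, 277) [ 15 108 222] (177, 277) [ 15 109 223] (182, 277) [ 15 107 196] (325, 290) [ 23  76 245] (344, 268) [ 14 139 171] (340, 275) [ 14 141 192] (335, 230) [135   2 245] (490, 284) [ 14 201 250] (124, 307) [  1 194 209] (100, 277) [116  20 101] (347, 228) [16 37 75] [0.47179414 0.01525637 1.05679025] [ 0.36354219 -0.93203452  0.75013475]
```

View pics/crop1.png

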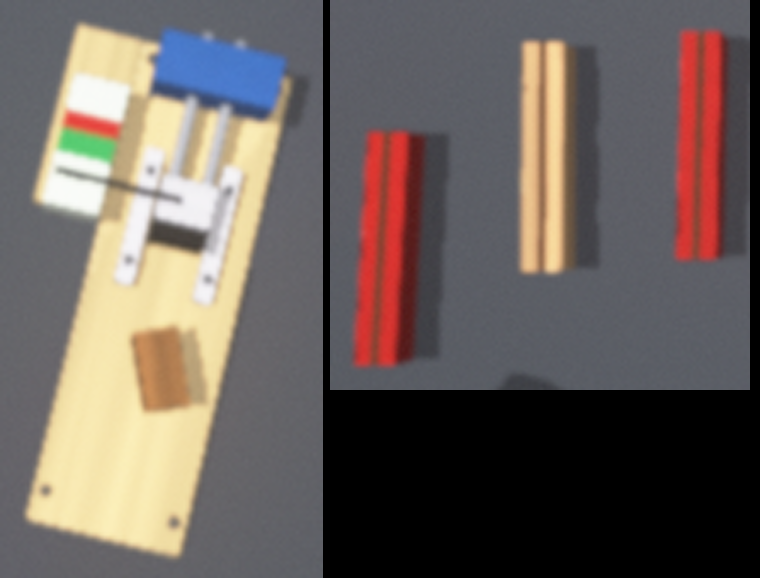

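The crop shows the jig's front corners at about (303,312) and (348,323.5), and the pointer at rest, just below the green. The offcut is at (342,268), turned a little relative to the jig. The pale rail's groove runs from about (180,239) to (180,315).

Run:
```python
from h import *
im=cv2.imread("pics/top0.png"); hsv=cv2.cvtColor(im,cv2.COLOR_BGR2HSV); H,S,V=[hsv[:,:,i].astype(int) for i in range(3)]
def blob(m,box):
    x0,y0,x1,y1=box; k=np.zeros(m.shape,np.uint8); k[y0:y1,x0:x1]=m[y0:y1,x0:x1]
    n,l,s,c=cv2.connectedComponentsWithStats(k); i=1+np.argmax(s[1:,4]); return (l==i).astype(np.uint8)
def cont(m): return max(cv2.findContours(m,0,cv2.CHAIN_APPROX_NONE)[0],key=len)[:,0].astype(float)
def line(p): vx,vy,x,y=cv2.fitLine(p.astype(np.float32),cv2.DIST_HUBER,0,.01,.01)[:,0]; return np.array([x,y]),np.array([vx,vy])
bed=blob((H>14)&(H<32)&(S>45)&(V>150),(295,160,390,330)); c=cont(bed)
# per-row right edge, front edge per column
rows=range(235,315); R=np.array([[np.where(bed[v])[0].max()+.5,v] for v in rows]); L=np.array([[np.where(bed[v])[0].min()-.5,v] for v in range(232,305)])
Fr=np.array([[u,np.where(bed[:,u])[0].max()+.5] for u in range(308,344)])
for z in(.01,):
    l=line(plane("top",L,z)); r=line(plane("top",R,z)); f=line(plane("top",Fr,z))
    A=lambda a,b: a[0]+a[1]*np.linalg.solve(np.c_[a[1],-b[1]],b[0]-a[0])[0]
    p,q=A(l,f),A(r,f)
    print("dirs",[np.degrees(np.arctan2(d[1][1],d[1][0])) for d in(l,r,f)],p,q,np.linalg.norm(p-q))
# offcut, rails
for nm,m,box,z in(("off",(H>8)&(H<18)&(S>115)&(V<215),(330,250,360,290),.046),("rail",(H>8)&(H<22)&(S>70)&(V>150),(160,230,192,325),.036),("red1",(S>150)&((H<6)|(H>174))&(V>100),(105,260,140,355),.036),("red2",(S>150)&((H<6)|(H>174))&(V>100),(215,230,242,320),.036),("bin",(S>150)&(H>6)&(H<20),(445,240,535,330),.06)):
    b=blob(m,box); w=plane("top",cont(b),z).astype(np.float32)*1000
    print(nm,b.sum(),cv2.minAreaRect(w))
y=blob((H>22)&(H<33)&(S>150),(440,190,490,240)); print("jar",plane("top",cont(y),.085).mean(0))
g=blob((H>45)&(H<80)&(S>90),(300,180,335,220)); M=cv2.moments(g,True);print("green",plane("top",[[M['m10']/M['m00'],M['m01']/M['m00']]],.044))
```

```text
dirs [np.float32(-13.718575), np.float32(-13.6520405), np.float32(76.65601)] [0.4424945  0.02438286] [ 0.418835   -0.07536178] 0.10251226
off 302 ((536.9801635742188, -60.825565338134766), (47.44667053222656, 28.154972076416016), 9.734395027160645)
rail 1100 ((517.4862060546875, 287.2803039550781), (159.91346740722656, 29.2613525390625), 2.3047876358032227)
red1 1113 ((453.98663330078125, 393.8419189453125), (29.605762481689453, 157.83523559570312), 89.98530578613281)
red2 1042 ((526.4859619140625, 178.79722595214844), (155.92202758789062, 29.94365882873535), 0.12226889282464981)
bin 4330 ((507.3911437988281, -369.0441589355469), (146.8505859375, 130.4339599609375), 86.4303207397461)
jar [ 0.65220516 -0.31159283]
green [[ 0.67829263 -0.01430206]]
```

```bash
cat >> h.py <<'E'
J0=np.array([.6154,-.0699]); JA=-13.6
def jig(x,y): return J0+rot(JA)@np.array([x,y])/1000
def tojig(p): return rot(-JA)@(np.asarray(p)[:2]-J0)*1000
def box(c,a,l,w,z): return [np.r_[np.asarray(c)+rot(a)@np.array([sx*l/2,sy*w/2]),z] for sx,sy in((1,1),(1,-1),(-1,-1),(-1,1))]
def go(x,y,z,phi):
    "shift (mm, tool axes) and tool-z turn (rad) from the measured pose; phi = world angle of tool y"
    s=bot.read_state(); R=s["tcp_rot"]; d=R.T@(np.array([x,y,z])-s["position"])*1000
    from scipy.spatial.transform import Rotation as Q
    f=np.radians(phi); T=np.array([[-np.sin(f),np.cos(f),0],[np.cos(f),np.sin(f),0],[0,0,-1]]).T
    T=np.c_[[-0.+np.sin(f)*-1,np.cos(f),0],[np.cos(f),np.sin(f),0],[0,0,-1]]
    rv=Q.from_matrix(R.T@T).as_rotvec()
    print("xyz",d.round(1),"rot",rv.round(4),"deg",np.degrees(rv[2]).round(1))
E
python3 - <<'E'
from h import *
im=cv2.imread("pics/top0.png"); 
G=cv2.cvtColor(im,cv2.COLOR_BGR2GRAY).astype(float)
pts=[]
for v in range(243,312):
    w=np.clip(G[v,173:181].max()-8-G[v,173:181],0,None); pts.append([173+(w*np.arange(8)).sum()/w.sum(),v])
p=plane("top",pts,.036).astype(np.float32); vx,vy,x,y=cv2.fitLine(p,cv2.DIST_HUBER,0,.01,.01)[:,0]; print("groove",x,y,np.degrees(np.arctan(vy/vx)))
col=G[225:330,175:179].mean(1); d=np.diff(col); print("ends rows",225+np.argmax(d)+.5,225+np.argmin(d)+.5, plane("top",[[177,225+np.argmax(d)+.5],[177,225+np.argmin(d)+.5]],.036))
ov=cv2.imread("pics/side0.png"); ov=cv2.resize(ov[140:440,200:480],None,fx=2,fy=2,interpolation=cv2.INTER_CUBIC)
def dr(P,c): cv2.polylines(ov,[np.int32(((proj("side",P)-[200,140])*2+.5).round())],True,c,1)
dr(box((.5155,.2875),0,.16,.028,.036),(0,255,0)); dr(box((.537,-.061),10,.05,.028,.046),(0,255,0))
dr([np.r_[jig(a,b),.01] for a,b in((-190,50),(-190,-50),(130,-50),(130,50))],(255,0,255))
for s in(1,-1): dr([np.r_[jig(a,s*b),.02] for a,b in((-30,20),(60,20),(60,32),(-30,32))],(0,255,0))
dr([np.r_[jig(0,b),c] for b,c in((18,.012),(-18,.012),(-18,.046),(18,.046))],(0,255,0))
dr(box((.507,-.377),JA*0-4,.13,.13,.06),(255,0,0))
cv2.imwrite("pics/ov.png",ov); go(.537,-.061,.15,100)
E
```

```text
groove 0.5216028 0.2892628 2.071968
ends rows 238.5 315.5 [[0.59806637 0.28844514]
 [0.43697854 0.28166208]]
xyz [-507.9 -439.    80.3] rot [-0.0018 -0.001  -0.6373] deg -36.5
```

View pics/ov.png

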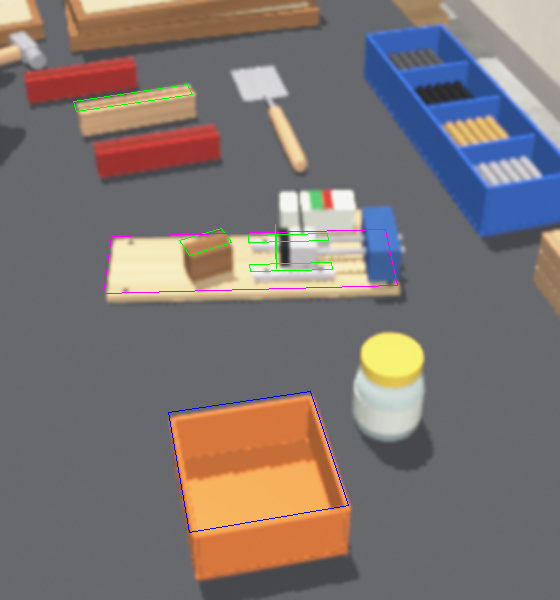

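Overlay: the side view agrees with my top-view fix to about 2–3 px (rail, jig and bin sit slightly nearer the side camera). I'll split the difference, since grips self-centre. Moving to the offcut.

```bash
python3 -m handwheel '[{"xyz":[-46,-40,0],"delta_rot":[0,0,-0.127],"hand":-1},{"xyz":[-92,-80,0],"delta_rot":[0,0,-0.254],"hand":-1},{"xyz":[-138,-120,0],"delta_rot":[0,0,-0.381],"hand":-1},{"xyz":[-184,-160,0],"delta_rot":[0,0,-0.508],"hand":-1},{"xyz":[-230,-200,0],"delta_rot":[0,0,-0.637],"hand":-1}]'; python3 -c "
from h import *
go(.538,-.062,.14,100)"
```

```text
time_s: 0.72
position: [0.3959, 0.2758, 0.2304]
tcp_rot: [[-0.984, -0.178, -0.0], [-0.178, 0.984, -0.0], [0.0, -0.0, -1.0]]
force: [0.6, 0.1, 0.4]
opening: 0.999
grasp_force: 0.0
xyz [ -79.8 -357.7   90.4] rot [-0.0001 -0.      0.0044] deg 0.2
```

```bash
python3 -m handwheel '[{"xyz":[-13,-59,5],"delta_rot":[0,0,0],"hand":-1},{"xyz":[-26,-118,10],"delta_rot":[0,0,0],"hand":-1},{"xyz":[-40,-177,20],"delta_rot":[0,0,0],"hand":-1},{"xyz":[-53,-236,30],"delta_rot":[0,0,0],"hand":-1},{"xyz":[-66,-295,40],"delta_rot":[0,0,0],"hand":-1}]'; python3 -c "
from h import *
go(.538,-.062,.08,100)
go(.538,-.062,.024,100)"
```

```text
time_s: 1.35
position: [0.512, -0.0034, 0.1901]
tcp_rot: [[-0.985, -0.173, -0.0], [-0.173, 0.985, 0.0], [0.0, 0.0, -1.0]]
force: [1.4, 0.8, 0.2]
opening: 0.999
grasp_force: 0.0
xyz [-15.4 -62.2 110. ] rot [ 0.0003 -0.0001 -0.0007] deg -0.0
xyz [-15.5 -62.3 166. ] rot [ 0.0003 -0.0001 -0.0007] deg -0.0
```

```bash
python3 -m handwheel '[{"xyz":[-15,-60,5],"delta_rot":[0,0,0],"hand":-1},{"xyz":[-15.5,-62,50],"delta_rot":[0,0,0],"hand":-1},{"xyz":[-15.5,-62,100],"delta_rot":[0,0,0],"hand":-1},{"xyz":[-15.5,-62,140],"delta_rot":[0,0,0],"hand":-1},{"xyz":[-15.5,-62,165],"delta_rot":[0,0,0],"hand":-1}]' && python3 -m handwheel '[{"xyz":[0,0,0],"delta_rot":[0,0,0],"hand":1},{"xyz":[0,0,0],"delta_rot":[0,0,0],"hand":1},{"xyz":[0,0,0],"delta_rot":[0,0,0],"hand":1},{"xyz":[0,0,0],"delta_rot":[0,0,0],"hand":1},{"xyz":[0,0,0],"delta_rot":[0,0,0],"hand":1}]'
```

```text
time_s: 1.98
position: [0.5364, -0.0596, 0.0232]
tcp_rot: [[-0.985, -0.173, -0.003], [-0.173, 0.985, 0.001], [0.003, 0.002, -1.0]]
force: [0.4, 0.0, -0.0]
opening: 1.002
grasp_force: 0.0
time_s: 2.6
position: [0.538, -0.0599, 0.0262]
tcp_rot: [[-0.985, -0.173, 0.001], [-0.173, 0.985, -0.0], [-0.001, -0.001, -1.0]]
force: [-0.9, -0.1, 0.3]
opening: 0.516
grasp_force: 0.0
```

```bash
python3 -m handwheel '[{"xyz":[0,0,0],"delta_rot":[0,0,0],"hand":1},{"xyz":[0,0,0],"delta_rot":[0,0,0],"hand":1},{"xyz":[0,0,0],"delta_rot":[0,0,0],"hand":1},{"xyz":[0,0,0],"delta_rot":[0,0,0],"hand":1},{"xyz":[0,0,0],"delta_rot":[0,0,0],"hand":1}]'; python3 -c "
from h import *
go(.508,-.379,.14,86)
go(.508,-.379,.048,86)"
```

```text
time_s: 3.22
position: [0.5378, -0.06, 0.0257]
tcp_rot: [[-0.985, -0.173, 0.0], [-0.173, 0.985, -0.0], [-0.0, -0.0, -1.0]]
force: [-0.3, -0.6, 1.7]
opening: 0.318
grasp_force: 30.0
xyz [  84.6 -309.1 -114.3] rot [-2.000e-04  3.000e-04  2.441e-01] deg 14.0
xyz [  84.6 -309.1  -22.3] rot [-2.000e-04  3.000e-04  2.441e-01] deg 14.0
```

```bash
python3 -m handwheel '[{"xyz":[0,0,-40],"delta_rot":[0,0,0],"hand":1},{"xyz":[0,0,-100],"delta_rot":[0,0,0],"hand":1},{"xyz":[14,-50,-114],"delta_rot":[0,0,0.08],"hand":1},{"xyz":[30,-108,-114],"delta_rot":[0,0,0.16],"hand":1},{"xyz":[46,-166,-114],"delta_rot":[0,0,0.244],"hand":1}]' && python3 -c "
from h import *
go(.508,-.379,.14,86)
go(.508,-.379,.05,86)"
```

```text
time_s: 3.85
position: [0.5208, -0.2325, 0.1398]
tcp_rot: [[-0.997, 0.072, 0.0], [0.072, 0.997, -0.0], [-0.0, 0.0, -1.0]]
force: [0.5, -0.7, -0.7]
opening: 0.32
grasp_force: 30.0
xyz [   2.3 -147.    -0.2] rot [ 0.      0.0004 -0.0018] deg -0.1
xyz [   2.4 -147.    89.8] rot [ 0.      0.0004 -0.0018] deg -0.1
```

```bash
python3 -m handwheel '[{"xyz":[1,-55,0],"delta_rot":[0,0,0],"hand":1},{"xyz":[2,-110,0],"delta_rot":[0,0,0],"hand":1},{"xyz":[2,-147,5],"delta_rot":[0,0,0],"hand":1},{"xyz":[2,-147,50],"delta_rot":[0,0,0],"hand":1},{"xyz":[2,-147,90],"delta_rot":[0,0,0],"hand":1}]' && python3 -m handwheel '[{"xyz":[0,0,0],"delta_rot":[0,0,0],"hand":1},{"xyz":[0,0,0],"delta_rot":[0,0,0],"hand":0.1},{"xyz":[0,0,0],"delta_rot":[0,0,0],"hand":0.1},{"xyz":[0,0,0],"delta_rot":[0,0,0],"hand":0.1},{"xyz":[0,0,0],"delta_rot":[0,0,0],"hand":0.1}]'; python3 -c "
from h import *
go(.518,.2875,.18,92.1)"
```

```text
time_s: 4.47
position: [0.5082, -0.3784, 0.0481]
tcp_rot: [[-0.997, 0.071, -0.0], [0.071, 0.997, 0.0], [0.0, 0.0, -1.0]]
force: [-0.3, 0.8, -0.7]
opening: 0.321
grasp_force: 30.0
time_s: 5.1
position: [0.5093, -0.3781, 0.0506]
tcp_rot: [[-0.998, 0.07, 0.001], [0.07, 0.998, -0.001], [-0.001, -0.001, -1.0]]
force: [0.2, 0.6, 0.4]
opening: 0.445
grasp_force: 0.0
xyz [  37.5  664.5 -130.2] rot [-0.0012  0.0012 -0.1063] deg -6.1
```

```bash
python3 -m handwheel '[{"xyz":[0,0,-55],"delta_rot":[0,0,0],"hand":0.1},{"xyz":[0,0,-115],"delta_rot":[0,0,0],"hand":0.1},{"xyz":[3,58,-130],"delta_rot":[0,0,0],"hand":-0.5},{"xyz":[6,118,-130],"delta_rot":[0,0,-0.05],"hand":-0.5},{"xyz":[10,178,-130],"delta_rot":[0,0,-0.106],"hand":-0.5}]' && python3 -m handwheel '[{"xyz":[0,60,0],"delta_rot":[0,0,0],"hand":-0.5},{"xyz":[0,120,0],"delta_rot":[0,0,0],"hand":-0.5},{"xyz":[0,180,0],"delta_rot":[0,0,0],"hand":-0.5},{"xyz":[0,240,0],"delta_rot":[0,0,0],"hand":-0.5},{"xyz":[0,300,0],"delta_rot":[0,0,0],"hand":-0.5}]'
python3 - <<'E'
from h import *
im=vision.capture("side");hsv=cv2.cvtColor(im,cv2.COLOR_RGB2HSV)
cv2.imwrite("pics/s2.png",cv2.resize(im[140:440,180:480,::-1],None,fx=2,fy=2,interpolation=cv2.INTER_CUBIC)[:,:])
go(.518,.2875,.08,92.1)
go(.518,.2875,.013,92.1)
E
```

```text
time_s: 5.72
position: [0.5114, -0.1981, 0.1805]
tcp_rot: [[-0.999, -0.037, 0.002], [-0.037, 0.999, -0.001], [-0.002, -0.001, -1.0]]
force: [-0.4, -0.2, 0.3]
opening: 0.696
grasp_force: 0.0
time_s: 6.35
position: [0.5004, 0.1021, 0.1801]
tcp_rot: [[-0.999, -0.036, 0.001], [-0.036, 0.999, -0.0], [-0.001, -0.0, -1.0]]
force: [1.2, 0.2, -0.0]
opening: 0.75
grasp_force: 0.0
xyz [-26.3 177.1 101. ] rot [0.005  0.0004 0.0033] deg 0.2
xyz [-26.3 176.8 168. ] rot [0.005  0.0004 0.0033] deg 0.2
```

View pics/s2.png

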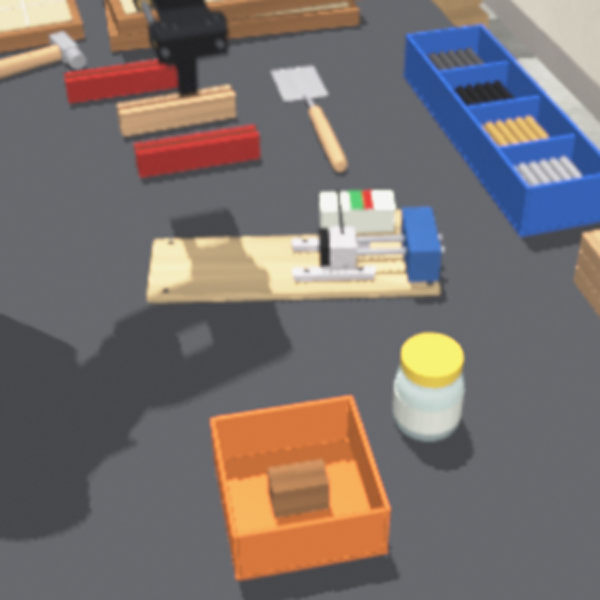

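The offcut now lies in the bin (crop pixel (298,485)) and the jig is clear. Next, grasp the rail.

```bash
python3 -m handwheel '[{"xyz":[-9,60,0],"delta_rot":[0,0,0],"hand":-0.5},{"xyz":[-18,120,0],"delta_rot":[0,0,0],"hand":-0.5},{"xyz":[-26,176,10],"delta_rot":[0,0,0],"hand":-0.5},{"xyz":[-26,177,60],"delta_rot":[0,0,0],"hand":-0.5},{"xyz":[-26,177,100],"delta_rot":[0,0,0],"hand":-0.5}]' && python3 -m handwheel '[{"xyz":[0,0,25],"delta_rot":[0,0,0],"hand":-0.5},{"xyz":[0,0,50],"delta_rot":[0,0,0],"hand":-0.5},{"xyz":[0,0,67],"delta_rot":[0,0,0],"hand":-0.5},{"xyz":[0,0,67],"delta_rot":[0,0,0],"hand":1},{"xyz":[0,0,67],"delta_rot":[0,0,0],"hand":1}]' && python3 -m handwheel '[{"xyz":[0,0,0],"delta_rot":[0,0,0],"hand":1},{"xyz":[0,0,0],"delta_rot":[0,0,0],"hand":1},{"xyz":[0,0,0],"delta_rot":[0,0,0],"hand":1},{"xyz":[0,0,0],"delta_rot":[0,0,0],"hand":1},{"xyz":[0,0,0],"delta_rot":[0,0,0],"hand":1}]'
python3 - <<'E'
from h import *
print(tojig([.518,.2875]))
p=jig(-125,-1.5); print(p)
go(*p,.13,90+JA)
E
```

```text
time_s: 7.02
position: [0.5198, 0.2791, 0.0787]
tcp_rot: [[-0.999, -0.039, 0.001], [-0.039, 0.999, 0.0], [-0.001, 0.0, -1.0]]
force: [-0.0, 0.4, -0.2]
opening: 0.75
grasp_force: 0.0
time_s: 7.65
position: [0.5207, 0.2782, 0.0133]
tcp_rot: [[-0.999, -0.036, 0.001], [-0.036, 0.999, 0.0], [-0.001, 0.0, -1.0]]
force: [0.3, -0.2, 0.3]
opening: 0.604
grasp_force: 0.0
time_s: 8.28
position: [0.5208, 0.2787, 0.0135]
tcp_rot: [[-0.999, -0.036, 0.002], [-0.036, 0.999, 0.001], [-0.002, 0.001, -1.0]]
force: [-0.4, 3.4, 5.9]
opening: 0.318
grasp_force: 30.0
[-178.70879268  324.47601979]
[ 0.49355216 -0.04196518]
xyz [  38.5 -319.4 -116.9] rot [0.0014 0.002  0.2733] deg 15.7
```

```bash
python3 -m handwheel '[{"xyz":[0,0,-25],"delta_rot":[0,0,0],"hand":1},{"xyz":[0,0,-75],"delta_rot":[0,0,0],"hand":1},{"xyz":[3,-25,-117],"delta_rot":[0,0,0],"hand":1},{"xyz":[9,-80,-117],"delta_rot":[0,0,0.08],"hand":1},{"xyz":[16,-135,-117],"delta_rot":[0,0,0.16],"hand":1}]'
python3 - <<'E'
from h import *
p=jig(-125,-1.5)
go(*p,.13,90+JA)
E
```

```text
time_s: 8.9
position: [0.5084, 0.1411, 0.1299]
tcp_rot: [[-0.992, 0.124, 0.0], [0.124, 0.992, -0.001], [-0.001, -0.001, -1.0]]
force: [0.9, 0.5, -1.8]
opening: 0.322
grasp_force: 30.0
xyz [-7.900e+00 -1.835e+02  1.000e-01] rot [-0.0009  0.0006  0.113 ] deg 6.5
```

```bash
python3 -m handwheel '[{"xyz":[-2,-50,0],"delta_rot":[0,0,0.04],"hand":1},{"xyz":[-4,-105,0],"delta_rot":[0,0,0.08],"hand":1},{"xyz":[-7,-155,0],"delta_rot":[0,0,0.113],"hand":1},{"xyz":[-8,-183,0],"delta_rot":[0,0,0.113],"hand":1},{"xyz":[-8,-183,40],"delta_rot":[0,0,0.113],"hand":1}]' && python3 -m handwheel '[{"xyz":[0,0,30],"delta_rot":[0,0,0],"hand":1},{"xyz":[0,0,45],"delta_rot":[0,0,0],"hand":1},{"xyz":[0,0,55],"delta_rot":[0,0,0],"hand":1},{"xyz":[0,0,55],"delta_rot":[0,0,0],"hand":1},{"xyz":[0,0,55],"delta_rot":[0,0,0],"hand":1}]'
python3 - <<'E'
from h import *
p=jig(-125,-1.5)
go(*p,.0235,90+JA); print(tojig(bot.read_state()["position"]))
a=vision.capture("top"); b=vision.capture("side"); cv2.imwrite("pics/t3.png",a[:,:,::-1]); cv2.imwrite("pics/s3.png",b[:,:,::-1])
A=cv2.resize(a[160:330,290:390,::-1],None,fx=3.4,fy=3.4,interpolation=cv2.INTER_CUBIC); B=cv2.resize(b[220:310,240:420,::-1],None,fx=2.5,fy=2.5,interpolation=cv2.INTER_CUBIC)
o=np.zeros((580,795,3),np.uint8); o[:A.shape[0],:A.shape[1]]=A; o[:B.shape[0],342:342+B.shape[1]]=B; cv2.imwrite("pics/c3.png",o)
E
```

```text
time_s: 9.52
position: [0.4965, -0.0434, 0.0909]
tcp_rot: [[-0.971, 0.238, 0.007], [0.238, 0.971, -0.003], [-0.007, -0.001, -1.0]]
force: [1.0, 0.3, -1.9]
opening: 0.319
grasp_force: 30.0
time_s: 10.15
position: [0.4948, -0.04, 0.0352]
tcp_rot: [[-0.972, 0.234, 0.001], [0.234, 0.972, -0.0], [-0.001, -0.0, -1.0]]
force: [0.5, -0.5, -1.2]
opening: 0.319
grasp_force: 30.0
xyz [ 0.8 -2.2 11.7] rot [-0.0002  0.0014  0.001 ] deg 0.1
[-124.23324939    0.67607753]
```

View pics/c3.png

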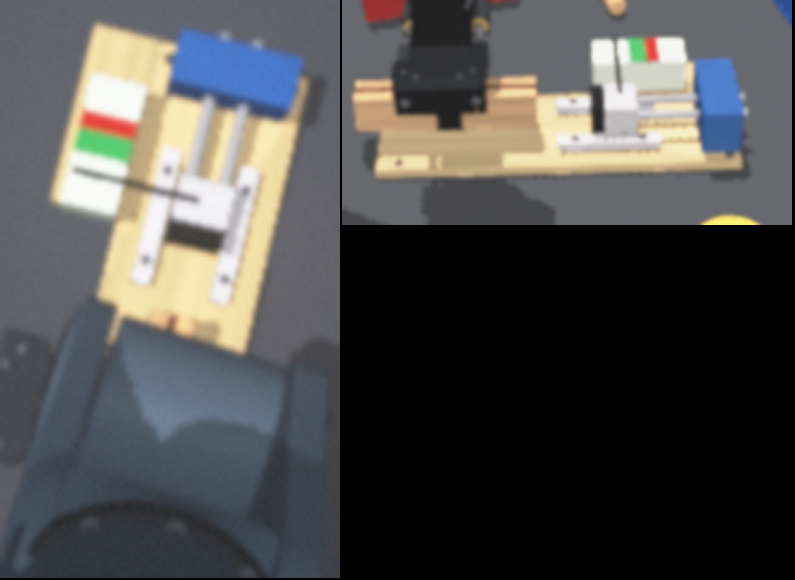

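The rail hangs over the bed behind the mouth, aligned with the jig. Its front end groove is at about crop (174,321), with cheek inner mouth corners at (155,282) and (211,297) and the pad's lower front edge at (166,240)–(224,250).

Run:
```python
from h import *
t=lambda x,y:[290+x/3.4,160+y/3.4]
for n,pt,z in(("groove",t(174,321),.0577),("cheekL",t(155,282),.02),("cheekR",t(211,297),.02),("Lout",t(133,277),.02),("Rout",t(232,302),.02)): print(n,tojig(plane("top",[pt],z)[0]).round(1))
# refine: groove column on rows near the front; cheek white edges
im=cv2.imread("pics/t3.png"); G=cv2.cvtColor(im,cv2.COLOR_BGR2GRAY).astype(int); hsv=cv2.cvtColor(im,cv2.COLOR_BGR2HSV)
for v in(253,254,255,256): print(v,G[v,330:354])
w=((hsv[:,:,1]<35)&(hsv[:,:,2]>175)).astype(np.uint8)
for v in range(228,246,3): 
    r=np.where(w[v,325:372])[0]+325; e=plane("top",[[u,v] for u in r],.02); print(v,r,[tojig(q)[1].round(1) for q in e])
```

```text
groove [-51.9  -0.7]
cheekL [-26.4  15.1]
cheekR [-27.1 -22. ]
Lout [-26.7  29.5]
Rout [-26.9 -35.9]
253 [181 197 203 197 201 205 207 205 199 177 144 156 194 219 223 219 213 214
 221 225 225 223 222 223]
254 [129 147 157 163 180 191 195 198 188 156 124 147 194 218 221 215 204 195
 198 205 204 203 202 205]
255 [ 94 103 110 119 137 151 164 174 170 138 119 155 200 219 221 214 201 182
 179 181 180 179 177 184]
256 [ 87  87  88  92 102 106 120 134 134 112 114 155 196 212 217 212 200 180
 172 172 170 168 166 172]
228 [332 333 334 335 336 337 357 358 359 360 361] [np.float64(30.4), np.float64(28.3), np.float64(26.2), np.float64(24.1), np.float64(22.0), np.float64(19.8), np.float64(-22.7), np.float64(-24.8), np.float64(-26.9), np.float64(-29.1), np.float64(-31.2)]
231 [331 332 333 334 335 336 357 358 359 360 361] [np.float64(31.0), np.float64(28.9), np.float64(26.8), np.float64(24.6), np.float64(22.5), np.float64(20.4), np.float64(-24.2), np.float64(-26.3), np.float64(-28.5), np.float64(-30.6), np.float64(-32.7)]
234 [330 331 332 333 334 335 336 355 356 357 358 359 360] [np.float64(31.5), np
[... 307 characters left out ...]
9), np.float64(25.7), np.float64(23.6), np.float64(21.5), np.float64(19.4), np.float64(-20.9), np.float64(-23.0), np.float64(-25.1), np.float64(-27.3), np.float64(-29.4), np.float64(-31.5)]
240 [329 330 331 332 333 334 353 354 355 356 357 358 359] [np.float64(30.5), np.float64(28.4), np.float64(26.3), np.float64(24.2), np.float64(22.1), np.float64(20.0), np.float64(-20.3), np.float64(-22.4), np.float64(-24.5), np.float64(-26.7), np.float64(-28.8), np.float64(-30.9), np.float64(-33.0)]
243 [331 332 333 353 354 355 356 357 358] [np.float64(24.7), np.float64(22.6), np.float64(20.5), np.float64(-21.8), np.float64(-23.9), np.float64(-26.1), np.float64(-28.2), np.float64(-30.3), np.float64(-32.4)]
```

```bash
python3 -m handwheel '[{"xyz":[0,-2,0],"delta_rot":[0,0,0],"hand":1},{"xyz":[0,-2,5],"delta_rot":[0,0,0],"hand":1},{"xyz":[0,-2,9],"delta_rot":[0,0,0],"hand":1},{"xyz":[0,-2,11],"delta_rot":[0,0,0],"hand":1},{"xyz":[0,-2,11.5],"delta_rot":[0,0,0],"hand":1}]' && python3 -m handwheel '[{"xyz":[-8,0,0],"delta_rot":[0,0,0],"hand":1},{"xyz":[-16,0,0],"delta_rot":[0,0,0],"hand":1},{"xyz":[-24,0,0],"delta_rot":[0,0,0],"hand":1},{"xyz":[-32,0,0],"delta_rot":[0,0,0],"hand":1},{"xyz":[-38,0,0],"delta_rot":[0,0,0],"hand":1}]'
python3 - <<'E'
from h import *
s=bot.read_state(); print(tojig(s["position"]),s["force"],s["moment"])
E
```

```text
time_s: 10.88
position: [0.4935, -0.0419, 0.0235]
tcp_rot: [[-0.972, 0.235, -0.0], [0.235, 0.972, 0.0], [0.0, -0.0, -1.0]]
force: [-2.0, -1.0, 8.4]
opening: 0.319
grasp_force: 30.0
time_s: 11.5
position: [0.5255, -0.0491, 0.0234]
tcp_rot: [[-0.972, 0.234, -0.011], [0.234, 0.972, 0.003], [0.012, 0.001, -1.0]]
force: [-8.7, 2.4, 12.1]
opening: 0.315
grasp_force: 30.0
[-92.26726557  -0.89959234] [-8.69082028  2.44050391 12.1226767 ] [0.28230933 1.43843793 0.01573836]
```

```bash
python3 -m handwheel '[{"xyz":[0,0,-0.5],"delta_rot":[0,0,0],"hand":1},{"xyz":[0,0,-0.8],"delta_rot":[0,0,0],"hand":1},{"xyz":[0,0,-0.8],"delta_rot":[0,0,0],"hand":1},{"xyz":[0,0,-0.8],"delta_rot":[0,0,0],"hand":1},{"xyz":[0,0,-0.8],"delta_rot":[0,0,0],"hand":1}]'
python3 - <<'E'
from h import *
s=bot.read_state(); print(tojig(s["position"]),s["force"],s["moment"])
b=vision.capture("side"); a=vision.capture("top"); B=cv2.resize(b[220:310,250:420,::-1],None,fx=4.7,fy=4.7,interpolation=cv2.INTER_CUBIC); A=cv2.resize(a[160:260,290:390,::-1],None,fx=1.6,fy=1.6)
cv2.imwrite("pics/c4.png",np.vstack([B[:,:799],np.hstack([A,np.zeros((160,639,3),np.uint8)])]))
E
```

```text
time_s: 12.12
position: [0.5306, -0.0509, 0.0237]
tcp_rot: [[-0.972, 0.235, -0.0], [0.235, 0.972, 0.0], [0.0, -0.0, -1.0]]
force: [-0.9, 1.0, 1.3]
opening: 0.321
grasp_force: 30.0
[-86.85684461  -1.4209623 ] [-0.93194804  0.9540615   1.33881032] [ 0.15723279  0.42643323 -0.06998935]
```

View pics/c4.png

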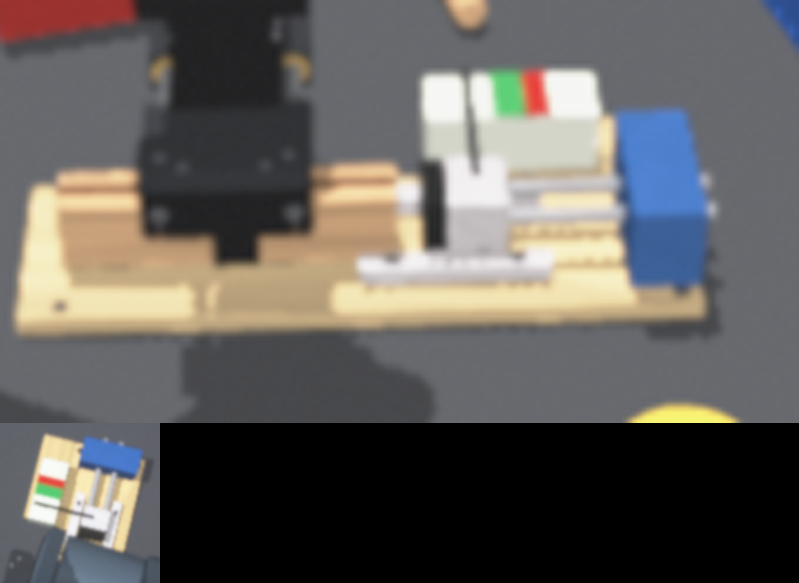

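The rail is square in the cheeks. Its end is at crop x≈400, the pad at 425 (about a 10 mm gap), the pointer at 470 and the green from 492 to 525. Pushing gently.

```bash
python3 -m handwheel '[{"xyz":[-5,0,0],"delta_rot":[0,0,0],"hand":1},{"xyz":[-9,0,0],"delta_rot":[0,0,0],"hand":1},{"xyz":[-13,0,0],"delta_rot":[0,0,0],"hand":1},{"xyz":[-17,0,0],"delta_rot":[0,0,0],"hand":1},{"xyz":[-20,0,0],"delta_rot":[0,0,0],"hand":1}]' && python3 -m handwheel '[{"xyz":[-2,0,0],"delta_rot":[0,0,0],"hand":1},{"xyz":[-2,0,0],"delta_rot":[0,0,0],"hand":1},{"xyz":[-2,0,0],"delta_rot":[0,0,0],"hand":1},{"xyz":[-2,0,0],"delta_rot":[0,0,0],"hand":1},{"xyz":[-2,0,0],"delta_rot":[0,0,0],"hand":1}]'
python3 - <<'E'
from h import *
s=bot.read_state(); f=s["force"]; print(tojig(s["position"]),s["position"][2],rot(-JA)@f[:2],f[2],s["moment"])
E
```

```text
time_s: 12.85
position: [0.5472, -0.0547, 0.0236]
tcp_rot: [[-0.972, 0.234, -0.007], [0.234, 0.972, 0.002], [0.007, 0.0, -1.0]]
force: [-7.1, 1.3, 4.4]
opening: 0.32
grasp_force: 30.0
time_s: 13.48
position: [0.549, -0.0552, 0.0235]
tcp_rot: [[-0.972, 0.234, -0.007], [0.234, 0.972, 0.002], [0.007, 0.0, -1.0]]
force: [-6.2, 0.9, 3.8]
opening: 0.32
grasp_force: 30.0
[-68.01634398  -1.29469299] 0.023532941026494107 [-6.24633566 -0.56952302] 3.8172254731633477 [ 0.123762    1.08922891 -0.01482223]
```

```bash
python3 -m handwheel '[{"xyz":[-3,0,0],"delta_rot":[0,0,0],"hand":1},{"xyz":[-6,0,0],"delta_rot":[0,0,0],"hand":1},{"xyz":[-9,0,0],"delta_rot":[0,0,0],"hand":1},{"xyz":[-12,0,0],"delta_rot":[0,0,0],"hand":1},{"xyz":[-14,0,0],"delta_rot":[0,0,0],"hand":1}]' && python3 -m handwheel '[{"xyz":[0,0,0],"delta_rot":[0,0,0],"hand":1},{"xyz":[0,0,0],"delta_rot":[0,0,0],"hand":1},{"xyz":[0,0,0],"delta_rot":[0,0,0],"hand":1},{"xyz":[0,0,0],"delta_rot":[0,0,0],"hand":1},{"xyz":[0,0,0],"delta_rot":[0,0,0],"hand":1}]'
python3 - <<'E'
from h import *
s=bot.read_state(); f=s["force"]; print(tojig(s["position"]),s["position"][2],rot(-JA)@f[:2],f[2],s["moment"])
b=vision.capture("side"); a=vision.capture("top"); B=cv2.resize(b[220:310,250:420,::-1],None,fx=4,fy=4,interpolation=cv2.INTER_CUBIC); A=cv2.resize(a[160:230,290:390,::-1],None,fx=3,fy=3)
o=np.zeros((570,680,3),np.uint8); o[:360]=B; o[360:,:300]=A; cv2.imwrite("pics/c5.png",o)
E
```

```text
time_s: 14.1
position: [0.5581, -0.0573, 0.0234]
tcp_rot: [[-0.972, 0.234, -0.016], [0.234, 0.972, 0.004], [0.017, 0.0, -1.0]]
force: [-15.2, 1.3, 10.4]
opening: 0.315
grasp_force: 30.0
time_s: 14.72
position: [0.5583, -0.0573, 0.0234]
tcp_rot: [[-0.972, 0.234, -0.016], [0.234, 0.972, 0.004], [0.016, 0.0, -1.0]]
force: [-13.5, 1.5, 9.7]
opening: 0.316
grasp_force: 30.0
[-58.46677098  -1.20703117] 0.023420787138374803 [-13.4879174   -1.74854824] 9.660978511458556 [ 0.15832603  2.04290606 -0.09915423]
```

View pics/c5.png

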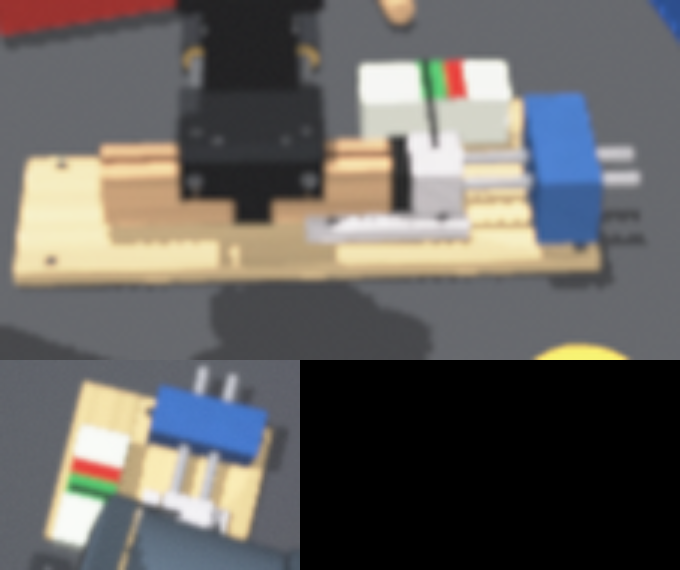

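The pointer is inside the green at its near side (side crop (425,62), with green spanning about 420–446). The force suggests about 17 mm of compression. The tool has pitched 0.9° nose-down under load, so I'll level it and add 3 mm.

```bash
python3 -m handwheel '[{"xyz":[0,0,0],"delta_rot":[0,-0.006,0],"hand":1},{"xyz":[-1,0,0],"delta_rot":[0,-0.012,0],"hand":1},{"xyz":[-2,0,0],"delta_rot":[0,-0.016,0],"hand":1},{"xyz":[-3,0,0],"delta_rot":[0,-0.018,0],"hand":1},{"xyz":[-3,0,0],"delta_rot":[0,-0.018,0],"hand":1}]' && python3 -m handwheel '[{"xyz":[0,0,0],"delta_rot":[0,0,0],"hand":1},{"xyz":[0,0,0],"delta_rot":[0,0,0],"hand":1},{"xyz":[0,0,0],"delta_rot":[0,0,0],"hand":1},{"xyz":[0,0,0],"delta_rot":[0,0,0],"hand":1},{"xyz":[0,0,0],"delta_rot":[0,0,0],"hand":1}]'
python3 - <<'E'
from h import *
s=bot.read_state(); f=s["force"]; print(tojig(s["position"]),s["position"][2],rot(-JA)@f[:2],f[2],s["moment"])
E
```

```text
time_s: 15.45
position: [0.5584, -0.0574, 0.0234]
tcp_rot: [[-0.972, 0.234, -0.005], [0.234, 0.972, 0.001], [0.005, 0.0, -1.0]]
force: [-17.2, 0.4, 15.3]
opening: 0.319
grasp_force: 30.0
time_s: 16.08
position: [0.5584, -0.0573, 0.0234]
tcp_rot: [[-0.972, 0.234, -0.005], [0.234, 0.972, 0.001], [0.005, 0.0, -1.0]]
force: [-17.0, 0.4, 13.8]
opening: 0.317
grasp_force: 30.0
[-58.35594498  -1.17832981] 0.02339088293841713 [-16.64728625  -3.60888269] 13.81029822690247 [ 0.30635932  3.18717152 -0.15727321]
```

```bash
python3 -m handwheel '[{"xyz":[0,0,-0.3],"delta_rot":[0,0,0],"hand":1},{"xyz":[0,0,-0.6],"delta_rot":[0,0,0],"hand":1},{"xyz":[0,0,-0.9],"delta_rot":[0,0,0],"hand":1},{"xyz":[0,0,-0.9],"delta_rot":[0,0,0],"hand":1},{"xyz":[0,0,-0.9],"delta_rot":[0,0,0],"hand":1}]'
python3 - <<'E'
from h import *
s=bot.read_state(); f=s["force"]; print(tojig(s["position"]),s["position"][2],rot(-JA)@f[:2],f[2],s["moment"])
E
```

```text
time_s: 16.7
position: [0.5588, -0.0574, 0.0234]
tcp_rot: [[-0.972, 0.234, -0.004], [0.234, 0.972, 0.001], [0.004, 0.0, -1.0]]
force: [-14.6, 0.5, 7.8]
opening: 0.321
grasp_force: 30.0
[-57.97271003  -1.17226323] 0.023422194383104857 [-14.27886227  -2.90956654] 7.816497674518434 [ 0.19882412  2.76670088 -0.10032593]
```

```bash
python3 -m handwheel '[{"xyz":[0,0,-0.3],"delta_rot":[0,0,0],"hand":1},{"xyz":[0,0,-0.6],"delta_rot":[0,0,0],"hand":1},{"xyz":[-0.7,0,-0.8],"delta_rot":[0,-0.002,0],"hand":1},{"xyz":[-1.4,0,-0.8],"delta_rot":[0,-0.004,0],"hand":1},{"xyz":[-2,0,-0.8],"delta_rot":[0,-0.004,0],"hand":1}]' && python3 -m handwheel '[{"xyz":[0,0,0],"delta_rot":[0,0,0],"hand":1},{"xyz":[0,0,0],"delta_rot":[0,0,0],"hand":1},{"xyz":[0,0,0],"delta_rot":[0,0,0],"hand":1},{"xyz":[0,0,0],"delta_rot":[0,0,0],"hand":1},{"xyz":[0,0,0],"delta_rot":[0,0,0],"hand":1}]'
python3 - <<'E'
from h import *
s=bot.read_state(); f=s["force"]; print(tojig(s["position"]),s["position"][2],rot(-JA)@f[:2],f[2],s["moment"])
b=vision.capture("side"); a=vision.capture("top"); B=cv2.resize(b[220:310,250:420,::-1],None,fx=4,fy=4,interpolation=cv2.INTER_CUBIC); A=cv2.resize(a[180:215,300:350,::-1],None,fx=6,fy=6,interpolation=cv2.INTER_CUBIC)
o=np.zeros((570,680,3),np.uint8); o[:360]=B; o[360:,:300]=A; C=cv2.resize(b[230:260,335:375,::-1],None,fx=7,fy=7,interpolation=cv2.INTER_CUBIC); o[360:570,320:600]=C; cv2.imwrite("pics/c6.png",o)
E
```

```text
time_s: 17.32
position: [0.5601, -0.0577, 0.0234]
tcp_rot: [[-0.972, 0.234, -0.002], [0.234, 0.972, 0.001], [0.002, 0.001, -1.0]]
force: [-14.3, -0.0, 3.3]
opening: 0.319
grasp_force: 30.0
time_s: 17.95
position: [0.5602, -0.0578, 0.0234]
tcp_rot: [[-0.972, 0.234, -0.001], [0.234, 0.972, 0.001], [0.001, 0.001, -1.0]]
force: [-14.0, 0.9, 3.2]
opening: 0.323
grasp_force: 30.0
[-56.48796083  -1.17045994] 0.023413307002019275 [-13.83864181  -2.46791093] 3.207293274706365 [ 0.23352408  2.76772437 -0.17682743]
```

View pics/c6.png

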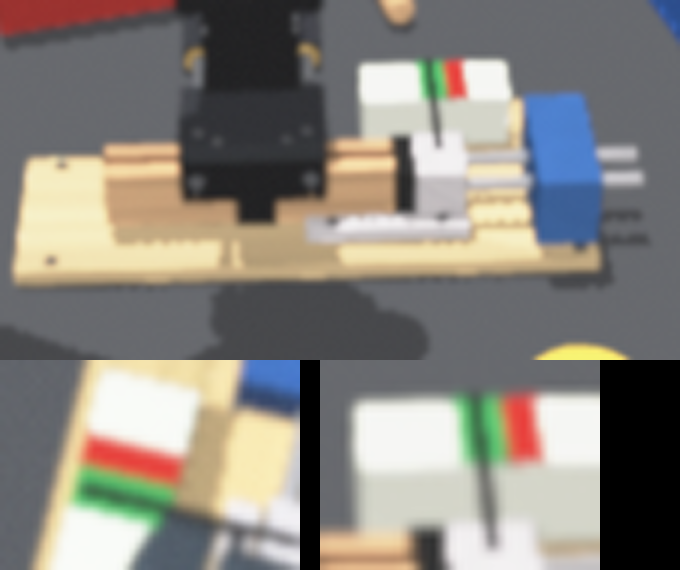

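The pointer (zoomed at (482,420) and (125,495)) is in the middle of the green in both views. The rail is level, square and steady, so I'm handing in.

```bash
python3 -c "
from rig import workorder
print(workorder.hand_in())"
```

```text
the job is handed in; nothing more can be done
None
```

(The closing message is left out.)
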